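Fit a fresh sleeve to the expanding sanding drum and hold it expanded

ROBOT

A 7-joint arm with a two-finger parallel gripper is mounted at the origin on a cart in front of the work surface, level with it; the furniture and walls round the work are solid. World frame = base frame: x ahead of the robot, y to its left, z up, the work surface at z = 0. Lengths are in m, angles in rad, forces in N, time in s.
With the tool pointing down it reaches from about 0.4 to 0.9 m from the base axis. Payload 5.6 kg.
Tool frame: the origin (TCP) lies midway between the tips of the shut fingers; the grasp point (between the pads) lies 19 mm behind it; y points along the fingers, z is the direction in which the jaws open and shut, and the axes are right-handed (so a half turn about y gives the same grasp; the last joint's range is limited). The gripper opens to 92 mm and grips with 3 to 60 N. Pads are 20 mm wide; open, the fingers measure 128 mm over their backs; the gripper's body (75 mm by 189 mm) begins 69 mm behind the grasp point.
Start: joints at [-1.29, 0.468, -0.012, 1.603, 0.006, 1.071, -0.056], TCP at [0.207, 0.616, 0.215] pointing down, gripper open.
Joint ranges: [-2.53, 2.53], [-0.31, 2.02], [-1.57, 1.55], [0.28, 2.44], [-1.29, 4.43], [0.15, 1.84], [-2.92, 2.92]. Speed limits (rad/s): [2.57, 2.57, 3.14, 3.14, 3.14, 3.14, 3.14].

INTERFACE

Orientations are given as a 3x3 rotation matrix whose columns are the frame's x, y, z axes.
In Python, from station import env, effector, solver, viewer, workorder, search_frame, tip_of gives the robot as it stands. Calls block until the motion is done:
- env.reach(position, orientation): joint-space move of the TCP to a pose.
- env.movel(position, frame=None, rate=0.15): straight line of the TCP; frame=None keeps the orientation; rate is the mean speed in m/s.
- env.goto_joints(angles): joint-space move.
- effector.release() and effector.grasp(squeeze=None): open the fingers fully, or close them until they stop; squeeze is the grip in N (None keeps the last).
- env.pause(seconds).
- solver.inverse_kinematics(position, orientation): joint angles nearest the present ones, or None.
- env.sense(): the state.
- viewer.read_camera(name): name is "scene" or "top"; returns (picture, depth): 384x512x3 uint8, red, green, blue; 384x512 float32, m along the optical axis (not along the pixel's ray), 0 where there is no reading.
- viewer.camera_info(name): a dict with "intrinsics" (3x3 intrinsics, pixels), "dist_coeffs" ([k1, k2, p1, p2, k3] as OpenCV has them; the pictures are not rectified), "eye" and "rotation" of the camera in the world. Camera axes: x right, y up, looking along -z (the intrinsics and any distortion apply to the point x, -y, -z); pixel columns grow to the right and rows downward; lengths in m; the calibration is good to about 2 mm. A picture is of the moment at which its call begins. camera_info takes no time and is no camera call.
A pose or a line that the arm cannot do raises env.PlanningError and nothing moves.
- workorder.finish_job(): hands the job in, once; it reports no verdict.
Trained networks look in the newest picture that a camera, given by its name, has taken for a name from the list of things; names that differ only in an ending like _2 or _b are one class to them, and where a whole thing is asked for, a point or a joint stands for the part that bears it (a point fixed in the world has none). Each returns a list of dicts, best first, with "score" (0 to 1); they miss things now and then, are a little off and sometimes report something else, mostly with a low value. They report only what shows in the picture. A call takes as long as a camera call. They do not tell look-alikes from the thing itself.
- search_frame(camera, name): "at" ([x, y, z] in m, in world coordinates, good to about 4 mm: the middle of the surface that is visible of it).
- tip_of(camera, name): "at" ([x, y, z] in m, in world coordinates, good to about 4 mm: a listed point, or the origin of a listed thing).
The state is a dict: "t": time; "joint_positions": joint angles; "joint_velocities": joint speeds; "tau": joint torques, N m; "ee_pos": TCP position; "tcp_rot": TCP orientation; "wrist_force": force on the tool from outside, world axes, zero at the start; "moment": the same for the moment, N m; "gripper_width": finger opening in m.
Only numpy, scipy, OpenCV 4.12 (cv2) and the standard library are available. Lean on these libraries where they do the work, as an engineer would, in place of code of your own. Each camera call takes 0.05 s, during which the arm holds its last target. There are 200 camera calls.

TASK

The bare sanding drum on the bench stand needs a sleeve: of the two yellow sleeves standing on the bench, slide the one whose bore fits over the drum, right down onto its shoulder, and stand or lay the one that is too narrow in the plywood tray. Then draw the black knob on top of the drum straight up against its spring until the red length mark on the rod is half out of the drum, and finish while still holding it there, so that I can tighten the lock screw. Leave the other things on the bench where they are.

Things in the scene. Friction and masses are not known exactly. Their poses are not given: they have to be found in the camera images.
- sleeve_wide_mid (a point): yellow-brown sanding sleeve, a tube open at both ends, outside 38 mm, bore 33 mm, 50 mm tall, about 30 g, stands upright on the bench: the one that fits the drum. The point is the middle of the tube, 25 mm above its lower rim, z along the tube
- sleeve_narrow_mid (a point): the other sanding sleeve, the same outside (38 mm, 50 mm tall, same colour, about 30 g) but thick-walled with a bore of 26 mm: it passes over the knob but not over the drum. The point is the middle of the tube, z along the tube
- drum_mouth (a point): centre of the top face of the drum, 80 mm above the bench (z up). The upright aluminium drum is 30 mm in diameter and 50 mm tall, bevelled over its top 4 mm, so the fitting sleeve has 1.5 mm of play all round. The draw rod with its knob comes out of this mouth; the knob's top is 30 mm above it at rest, so a sleeve is lowered over the knob first
- drum_seat (a point): centre of the shoulder (flange 43 mm in diameter) at the foot of the drum, 30 mm above the bench and 50 mm below the drum's mouth; the sleeve's lower rim rests on it when it is fully on, and its upper rim is then level with the drum's mouth
- draw_knob (a point): middle of the black knurled knob at the top of the draw rod: 18 mm in diameter, 16 mm tall; at rest the point is 22 mm above the drum's mouth and the knob's underside 14 mm above it (8 mm steel rod between). Rises with the rod
- draw_rod (a joint): how far the draw rod is pulled up, in m: 0 at rest, stop at 0.042. A spring pulls it back with 5 N at rest, about 12 N at the mark and a few N more as the three brass keys in the drum's sides spread and grip the sleeve; let go, it snaps back. Red length mark: an 8 mm band that begins to come out of the mouth at 0.022, is half out at 0.026, all out at 0.030
- tray: open plywood tray, outside 105 (x) x 130 (y) x 20 mm high, walls and floor 5 mm, fixed on the bench; origin at the centre of its underside, x and y along its sides
- burr_block: bystander: wooden block with burrs, 50 x 130 x 66 mm, origin at the centre of its underside
- wax_tin: bystander: round dark green tin, 78 mm wide, 30 mm high, origin at the centre of its underside
- chuck_key: bystander: small steel T-shaped chuck key lying on the bench, 50 x 66 x 12 mm, origin at its underside
- drum_stand: the drum's stand, fixed: grey base 100 x 100 mm whose top is 22 mm above the bench (bolt heads to 26 mm), origin at the centre of its underside, drum on its middle. A knurled lock screw sticks 17 mm out of the base's -x side, below the base's top. To its right (-y) and a little nearer the robot three handpieces lean in a fixed rack, up to 0.4 m high: keep clear
- bench_vice: fixed dark blue bench vice, 144 (x) x 126 (y) mm on plan and 133 mm high, between the sleeves and the drum: carry things over it; origin at the centre of its underside
There are look-alikes about, which are no part of the job. Leave any green look-alike of the part that bears sleeve_wide_mid alone.

How it is judged:
On the way, in this order (a step that is already met when the one before it is completed fails the run):
1. the narrow sleeve lies or stands in the tray and the wide one is right down on the drum, both let go, the rod still in (horizontal distance between sleeve_wide_mid and drum_seat below 0.003 m and z of sleeve_wide_mid in the frame of drum_seat below 0.028 m and angle between the z axis of sleeve_wide_mid and the z axis of drum_seat, either way round below 0.08 rad and x of sleeve_narrow_mid in the frame of tray between -0.046 and 0.046 m and y of sleeve_narrow_mid in the frame of tray between -0.058 and 0.058 m and height (world z) of sleeve_narrow_mid below 0.034 m and contact force between the fingers and sleeve_wide below 0.2 N and contact force between the fingers and sleeve_narrow below 0.2 N and value of joint draw_rod below 0.008 m), for 0.2 s.
2. the gripper has drawn the rod out to its red mark (value of joint draw_rod between 0.0215 and 0.0305 m and contact force between the fingers and draw_rod above 2 N), for 0.3 s.
At the end, for the whole second after the job is handed in: The gripper holds the draw rod with the red mark in the drum's mouth (pulled out 26 mm, give or take 4.5 mm) through the last second; the wide sleeve is on the drum within 3 mm of its shoulder, untouched by the robot; the narrow sleeve is in the tray, below 34 mm (all of step 2 and horizontal distance between sleeve_wide_mid and drum_seat below 0.003 m and z of sleeve_wide_mid in the frame of drum_seat below 0.028 m and angle between the z axis of sleeve_wide_mid and the z axis of drum_seat, either way round below 0.08 rad and contact force between each of the arm, the fingers and sleeve_wide below 0.5 N and x of sleeve_narrow_mid in the frame of tray between -0.046 and 0.046 m and y of sleeve_narrow_mid in the frame of tray between -0.058 and 0.058 m and height (world z) of sleeve_narrow_mid below 0.034 m); the arm keeps its last pose, push and grip.
It fails at once if the burr block, the wax tin or the chuck key was pushed more than 4 cm away (distance of any of burr_block, wax_tin, chuck_key from where it was at the start of the episode above 0.04 m).
It also fails if it takes over 72 s, if anything falls off the work surface, if the arm or the gripper's body presses on something with over 40 N, if the wrist force passes 120 N, or if a joint passes its speed limit or range.

## Working session

There is one attempt and no reset: what is moved stays moved. The work goes in short steps, each a Python script; the robot and the scene stay as the last script left them, time stands still between calls to the robot, and variables do not carry over. Pictures are saved under pics/ and viewed, about 8 in all and at most 12, crops included, and the job is handed in when it is done.

```bash
ls; mkdir -p pics
cat > h.py <<'E'
import numpy as np, cv2
from station import env, effector, solver, viewer, workorder, search_frame, tip_of
def px2w(cam,u,v,depth):
    i=viewer.camera_info(cam);K=np.array(i["intrinsics"]);d=np.array(i["dist_coeffs"])
    x,y=cv2.undistortPoints(np.array([[[u,v]]],float),K,d)[0,0]
    return np.array(i["eye"])+np.array(i["rotation"])@(np.array([x,-y,-1])*depth)
def cloud(cam,dep):
    i=viewer.camera_info(cam);K=np.array(i["intrinsics"]);d=np.array(i["dist_coeffs"])
    h,w=dep.shape;g=np.stack(np.meshgrid(np.arange(w),np.arange(h)),-1).reshape(-1,1,2).astype(float)
    n=cv2.undistortPoints(g,K,d)[:,0]
    p=np.c_[n[:,0],-n[:,1],-np.ones(len(n))]*dep.reshape(-1,1)
    return (p@np.array(i["rotation"]).T+np.array(i["eye"])).reshape(h,w,3)
def w2px(cam,P):
    i=viewer.camera_info(cam);K=np.array(i["intrinsics"]);d=np.array(i["dist_coeffs"])
    p=(np.atleast_2d(P)-np.array(i["eye"]))@np.array(i["rotation"])*[1,-1,-1]
    return cv2.projectPoints(p,np.zeros(3),np.zeros(3),K,d)[0][:,0]
def save(name,img,s=1,box=None):
    if box: img=img[box[1]:box[3],box[0]:box[2]]
    cv2.imwrite("pics/"+name,cv2.resize(img[:,:,::-1],None,fx=s,fy=s,interpolation=cv2.INTER_CUBIC))
E
python3 - <<'E'
from h import *
np.set_printoptions(precision=4,suppress=True)
s=env.sense();print(s["ee_pos"],s["tcp_rot"],s["gripper_width"],s["t"])
for c in("scene","top"):
    im,d=viewer.read_camera(c);save(c+"0.png",im,1.5);np.savez(c+"0.npz",im=im,d=d)
    print(c,viewer.camera_info(c)["eye"])
    for n in["sleeve_wide_mid","sleeve_narrow_mid","drum_mouth","draw_knob","tray","drum_stand","bench_vice","wax_tin","chuck_key","burr_block"]:
        for r in tip_of(c,n)[:5]: print(n,np.array(r["at"]),round(r["score"],2),w2px(c,r["at"])[0].round())
E
```

```text
pics
[0.2067 0.6157 0.2137] [[ 0.948  -0.0004  0.3182]
 [-0.3182 -0.0017  0.948 ]
 [ 0.0002 -1.     -0.0017]] 0.09208474001984282 0.0
scene [-0.1984 -0.3017  0.9836]
sleeve_wide_mid [0.3879 0.2916 0.0295] 0.64 [160. 218.]
sleeve_wide_mid [0.5397 0.3623 0.0272] 0.59 [169. 179.]
sleeve_wide_mid [0.4713 0.2872 0.0246] 0.54 [177. 201.]
sleeve_narrow_mid [0.4643 0.1462 0.0258] 0.8 [216. 217.]
sleeve_narrow_mid [ 0.4507 -0.2592  0.0285] 0.26 [348. 271.]
drum_mouth [ 0.452  -0.2629  0.0804] 0.85 [352. 260.]
draw_knob [ 0.4526 -0.256   0.1026] 0.39 [351. 254.]
tray [ 0.6207  0.212  -0.0017] 0.85 [222. 183.]
tray [ 0.4512 -0.2591  0.0801] 0.68 [351. 260.]
drum_stand [ 0.4528 -0.2624 -0.0002] 0.86 [347. 276.]
wax_tin [ 0.703  -0.1642 -0.0018] 0.65 [340. 202.]
chuck_key [ 0.6217 -0.0534  0.0015] 0.63 [298. 208.]
burr_block [0.3722 0.0281 0.0011] 0.93 [238. 260.]
top [0.4944 0.0608 1.008 ]
sleeve_wide_mid [0.5424 0.3568 0.0258] 0.78 [123. 185.]
sleeve_wide_mid [0.3904 0.2928 0.0215] 0.64 [149. 247.]
sleeve_wide_mid [0.4702 0.2868 0.0281] 0.58 [150. 214.]
sleeve_narrow_mid [0.4669 0.145  0.026 ] 0.73 [208. 216.]
drum_mouth [ 0.4526 -0.262   0.0791] 0.87 [379. 221.]
draw_knob [ 0.4493 -0.2594  0.1009] 0.6 [381. 223.]
tray [0.6163 0.2149 0.0007] 0.58 [181. 156.]
drum_stand [ 0.4539 -0.2563  0.0067] 0.97 [367. 219.]
bench_vice [0.4695 0.2885 0.0257] 0.41 [150. 215.]
bench_vice [ 0.7001 -0.1623 -0.0036] 0.19 [329. 124.]
wax_tin [ 0.7006 -0.1651 -0.0027] 0.79 [330. 124.]
chuck_key [ 0.6217 -0.0489 -0.0008] 0.62 [286. 154.]
burr_block [ 0.374   0.0324 -0.001 ] 0.89 [254. 252.]
burr_block [0.4699 0.2864 0.0262] 0.21 [151. 214.]
```

View pics/scene0.png

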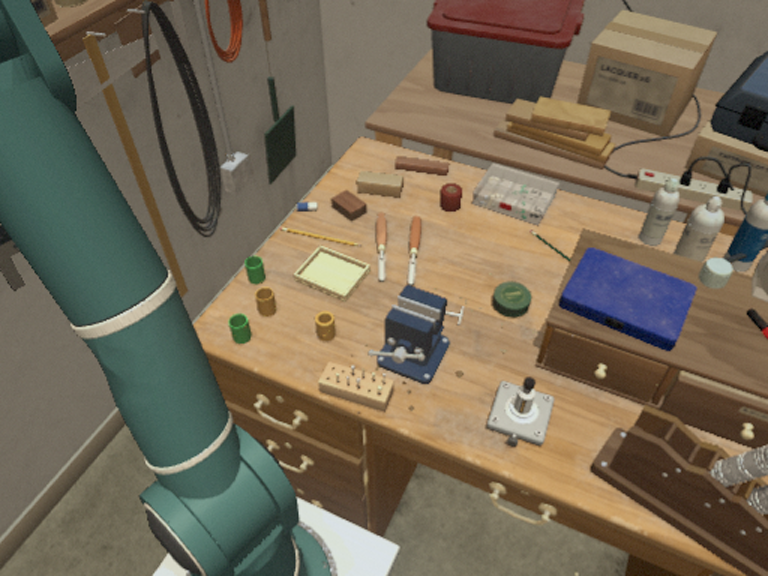

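View pics/top0.png

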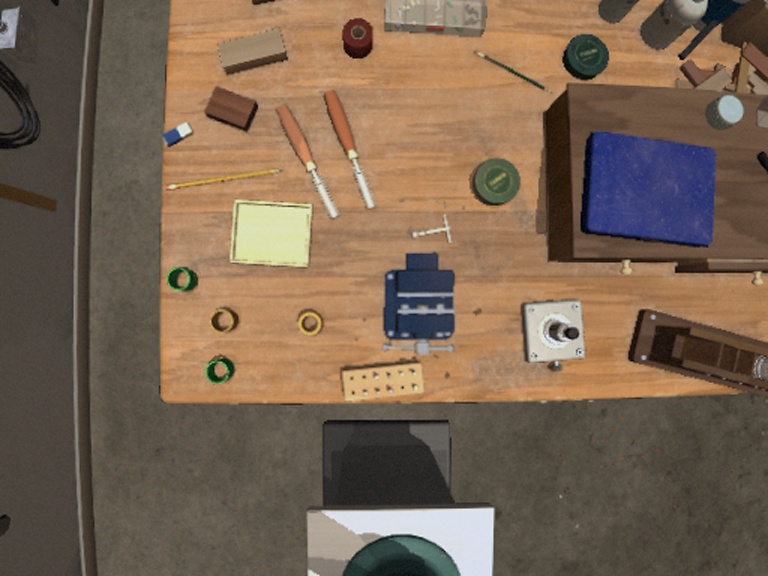

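Scene (1.5× px): the yellow candidates are at (265,301) and (325,326), the green look-alikes at (256,269) and (240,328). In the top view the yellow at (224,320) looks thin-walled, so wide. The one at (310,322) looks thick, so narrow. Next I check this in a close crop and refine positions from depth.

Run:
```python
from h import *
from scipy.optimize import least_squares
np.set_printoptions(precision=4,suppress=True)
z=np.load("top0.npz");im,d=z["im"],z["d"]
save("crop.png",im,6,(105,170,235,262))
P={c:cloud(c,np.load(c+"0.npz")["d"]) for c in("top","scene")}
def circ(q):
    r=least_squares(lambda p:np.hypot(q[:,0]-p[0],q[:,1]-p[1])-p[2],[*q[:,:2].mean(0),.02],loss="soft_l1",f_scale=.001);return r.x
def sel(c,xy,r,z0,z1):
    q=P[c].reshape(-1,3);return q[(np.hypot(*(q[:,:2]-xy).T)<r)&(q[:,2]>z0)&(q[:,2]<z1)]
for n,xy in dict(wide=(.47,.287),narrow=(.466,.146)).items():
  for c in P:
    q=sel(c,xy,.032,.045,.056);r=np.hypot(*(q[:,:2]-circ(q)[:2]).T)
    print(n,c,len(q),circ(q),"z",q[:,2].mean(),"r range",np.percentile(r,[5,50,95]))
for c in P:
    for a,b in((.09,.12),(.072,.086),(.035,.07)):
        q=sel(c,(.452,-.26),.035,a,b);print("drum",c,a,len(q),circ(q) if len(q)>4 else "",q[:,2].max() if len(q) else "",q.mean(0) if len(q) else"")
q=P["scene"].reshape(-1,3);q=np.r_[q,P["top"].reshape(-1,3)]
k=q[(q[:,0]>.1)&(q[:,0]<.7)&(q[:,1]<-.32)&(q[:,1]>-.7)&(q[:,2]>.05)]
for y in np.arange(-.7,-.32,.04):
    s=k[(k[:,1]>=y)&(k[:,1]<y+.04)]
    if len(s):print("rack y",round(y,2),"x",s[:,0].min(),s[:,0].max(),"zmax",s[:,2].max())
```

```text
wide top 58 [0.4732 0.2894 0.0169] z 0.049916638137592735 r range [0.0157 0.0168 0.0187]
wide scene 40 [0.4717 0.2878 0.0173] z 0.048387216446618496 r range [0.0154 0.0172 0.0193]
narrow top 111 [0.4675 0.1468 0.0161] z 0.05033570654021033 r range [0.0133 0.0161 0.0186]
narrow scene 62 [0.4668 0.1464 0.0159] z 0.048138197056334174 r range [0.0125 0.0159 0.0187]
drum top 0.09 57 [ 0.4521 -0.2564  0.0067] 0.11407311069288872 [ 0.4522 -0.256   0.1092]
drum top 0.072 80 [ 0.4522 -0.2593  0.0123] 0.0839653778427587 [ 0.4535 -0.2526  0.0789]
drum top 0.035 57 [ 0.4527 -0.2581  0.0148] 0.0692502053157783 [ 0.4532 -0.2467  0.0531]
drum scene 0.09 59 [ 0.4492 -0.2591  0.007 ] 0.11164806663188953 [ 0.4479 -0.2594  0.1052]
drum scene 0.072 81 [ 0.4502 -0.2588  0.0112] 0.08453012937266513 [ 0.4454 -0.2593  0.0772]
drum scene 0.035 88 [ 0.4505 -0.2589  0.0141] 0.06981639734999179 [ 0.4398 -0.2596  0.0524]
rack y -0.66 x 0.33646522357440045 0.5528430540764473 zmax 0.12294894168169246
rack y -0.62 x 0.34397356969868076 0.6995495842429402 zmax 0.22669268534661413
rack y -0.58 x 0.35473691488567916 0.6999598851984258 zmax 0.2341025830079453
rack y -0.54 x 0.36561970732432236 0.6999539229924407 zmax 0.15403986071511444
rack y -0.5 x 0.376712319293389 0.6999348463199228 zmax 0.17590294434697606
rack y -0.46 x 0.38728271298786743 0.6998454500517562 zmax 0.17897587320539932
rack y -0.42 x 0.39776838902389755 0.6999624436275489 zmax 0.17876444275622427
rack y -0.38 x 0.5413266602642706 0.6999560179701937 zmax 0.17910916462210158
rack y -0.34 x 0.5620993823742594 0.6999523015451667 zmax 0.17946567052413842
```

View pics/crop.png

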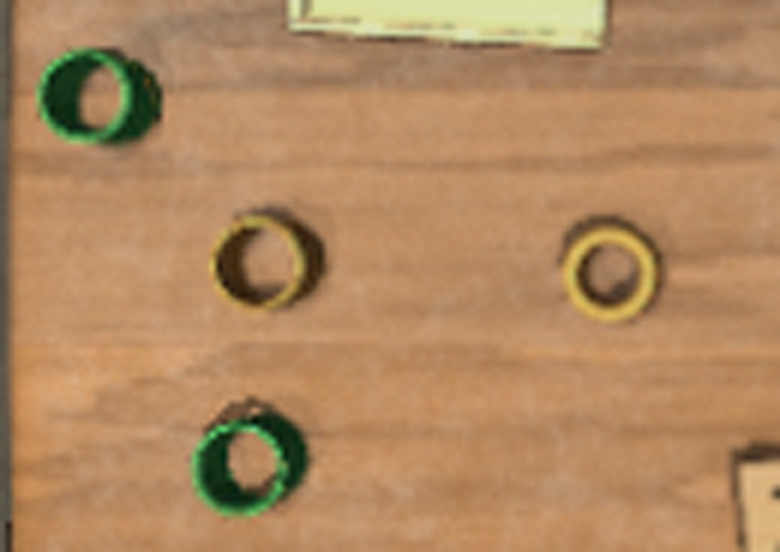

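The crop shows the thin-walled yellow sleeve at crop (260,262), i.e. top (148,214): that is the wide one. The thick-walled one at crop (610,272), top (207,215), is the narrow one. The two greens stay. I move the narrow sleeve first.

```bash
cat >> h.py <<'E'
a=np.deg2rad(71.5)
def R(a=a):
    z=np.array([np.cos(a),np.sin(a),0]);y=np.array([0,0,-1.]);return np.c_[np.cross(y,z),y,z]
def st(m=""):
    s=env.sense();print(m,"t%.1f"%s["t"],s["ee_pos"].round(4) if hasattr(s["ee_pos"],"round") else s["ee_pos"],"w%.4f"%s["gripper_width"],"F",np.round(s["wrist_force"],1),"M",np.round(s["moment"],2));return s
E
python3 - <<'E'
from h import *
N=np.array([.467,.1466]);T=np.array([.618,.213])
env.reach([*N,.12],R());st("above")
env.movel([*N,.017],rate=.2);st()
effector.grasp(squeeze=12);st("grasp")
env.movel([*N,.10],rate=.25)
env.movel([*T,.10],rate=.3)
env.movel([*T,.024],rate=.2);st("place")
effector.release();st("rel")
env.movel([*T,.12],rate=.25);st()
W=np.array([.4722,.2885])
env.reach([*W,.12],R());st("above wide")
env.movel([*W,.017],rate=.2)
effector.grasp(squeeze=12);st("grasp")
env.movel([*W,.2],rate=.25);st()
im,d=viewer.read_camera("scene");save("s1.png",im,1.5);np.savez("s1.npz",im=im,d=d)
for n in("sleeve_narrow_mid","sleeve_wide_mid"):
  for r in tip_of("scene",n)[:5]: print(n,np.round(r["at"],4),round(r["score"],2))
E
```

```text
above t3.1 [0.4671 0.1477 0.1201] w0.0915 F [-0.1  0.8  0.7] M [ 0.02  0.   -0.02]
 t3.7 [0.4675 0.147  0.0174] w0.0918 F [0.2 0.3 1.6] M [ 0.    0.02 -0.01]
grasp t4.6 [0.467  0.1466 0.017 ] w0.0386 F [-0.2 -0.3  0.8] M [-0.01  0.08  0.04]
place t6.3 [0.6174 0.2126 0.0243] w0.0384 F [-0.   0.5 -0.1] M [ 0.01 -0.04  0.03]
rel t7.2 [0.618  0.213  0.0239] w0.0919 F [-0.6  0.   0.3] M [ 0.05 -0.02 -0.05]
 t7.7 [0.618  0.2131 0.1206] w0.0924 F [-0.3  0.2 -0.3] M [ 0.   -0.03 -0.  ]
above wide t8.4 [0.4729 0.2879 0.1196] w0.0919 F [ 0.5  0.1 -0.1] M [-0.03 -0.02  0.04]
grasp t10.0 [0.4722 0.2885 0.017 ] w0.0376 F [-0.1  0.7  0.6] M [-0.05  0.07  0.02]
 t10.8 [0.4713 0.288  0.1988] w0.0380 F [-1.4  0.2 -1.1] M [ 0.   -0.03  0.  ]
sleeve_narrow_mid [0.6154 0.2129 0.0308] 0.58
sleeve_wide_mid [0.5386 0.3614 0.0261] 0.48
sleeve_wide_mid [0.4739 0.2832 0.2062] 0.47
sleeve_wide_mid [0.3901 0.2928 0.0275] 0.39
```

View pics/s1.png

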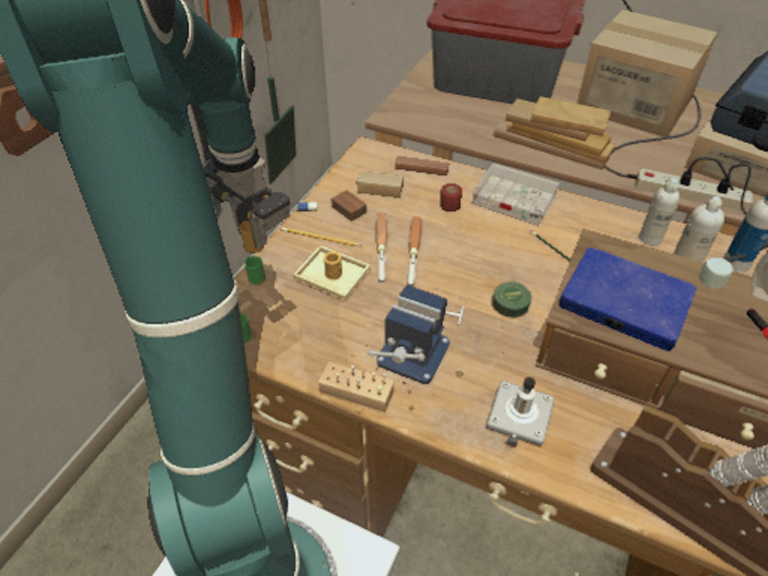

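The narrow sleeve stands in the tray (332,265) and the wide one is held in the gripper (250,235). I carry it over the drum and check alignment.

Run:
```python
from h import *
D=np.array([.4515,-.2588])
env.movel([.4722,.2885,.23],rate=.25)
env.movel([*D,.23],rate=.3)
env.movel([*D,.137],rate=.2);env.pause(.3);st()
ims=[]
for c in("scene","top"):
    im,d=viewer.read_camera(c);np.savez(c+"2.npz",im=im,d=d)
    u,v=w2px(c,[*D,.11])[0].astype(int);print(c,u,v)
    ims.append(cv2.resize(im[v-45:v+45,u-40:u+40],None,fx=5,fy=5,interpolation=cv2.INTER_CUBIC))
    for r in tip_of(c,"sleeve_wide_mid")[:4]: print(np.round(r["at"],4),round(r["score"],2))
save("s2.png",np.hstack(ims))
```

```text
t14.2 [ 0.4521 -0.259   0.138 ] w0.0375 F [ 0.3  0.4 -0.7] M [-0.03  0.03  0.08]
scene 352 252
[ 0.4517 -0.2597  0.146 ] 0.78
top 382 221
[0.5424 0.3581 0.0256] 0.66
[0.3875 0.2952 0.0223] 0.56
```

View pics/s2.png

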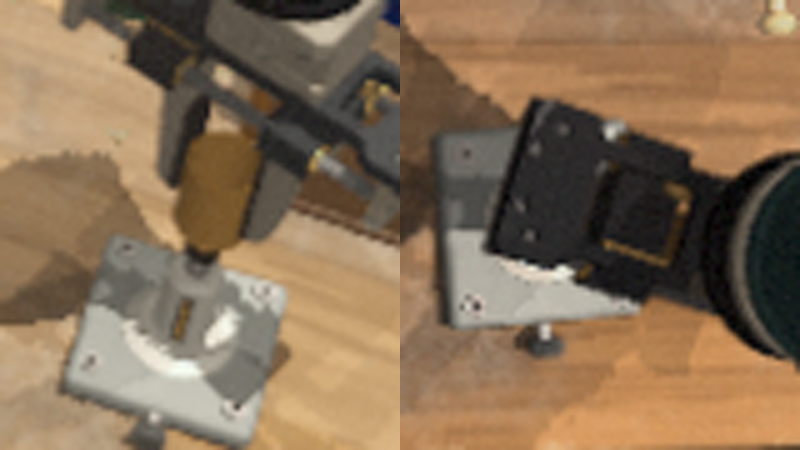

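Run:
```python
from h import *
from scipy.optimize import least_squares
np.set_printoptions(precision=4,suppress=True)
def fit(q,r):
    s=least_squares(lambda p:np.hypot(q[:,0]-p[0]-p[2]*(q[:,2]-q[:,2].mean()),q[:,1]-p[1]-p[3]*(q[:,2]-q[:,2].mean()))-r,[*(q[:,:2].mean(0)+[.01,0]),0,0],loss="soft_l1",f_scale=.0007)
    return s.x,np.abs(s.fun).mean(),q[:,2].mean(),len(q)
for f in("scene0.npz","scene2.npz"):
    z=np.load(f);P=cloud("scene",z["d"]);im=z["im"].astype(int)
    near=np.hypot(P[...,0]-.4515,P[...,1]+.2588)<.026
    print(f,"drum",fit(P[near&(P[...,2]>.038)&(P[...,2]<.074)],.015))
    if f[5]=="2":
        yel=(im[...,0]-im[...,2]>40)&near&(P[...,2]>.115)
        q=P[yel];print("sleeve",fit(q,.019),q[:,2].min(),q[:,2].max())
    else: print("knob",fit(P[near&(P[...,2]>.095)&(P[...,2]<.107)],.009))
    # image-centroid columns of silhouettes vs projected vertical axis
    if f[5]=="2":
        ys,xs=np.where(yel)
        for v in np.unique(ys):
            r=xs[ys==v]; print(v,r.min(),r.max(),end="; ")
        print(w2px("scene",[[.4515,-.2588,z] for z in(.12,.13,.14,.15,.16)]))
```

```text
scene0.npz drum (array([ 0.4515, -0.2589,  0.0051, -0.0139]), np.float64(0.0009230689289318212), np.float64(0.05663982167378853), 95)
knob (array([ 0.4512, -0.2588,  0.065 , -0.1897]), np.float64(0.0012743256931401074), np.float64(0.10297957308838879), 27)
scene2.npz drum (array([ 0.4517, -0.2591,  0.0091,  0.0005]), np.float64(0.0008048402286365468), np.float64(0.05690647831049285), 95)
sleeve (array([ 0.4505, -0.2595, -0.0387, -0.0258]), np.float64(0.0013730067346252035), np.float64(0.1491460614773612), 322) 0.11698681245008324 0.2417757869847832
223 355 355; 233 353 359; 234 352 360; 235 350 362; 236 350 361; 237 349 363; 238 349 363; 239 349 363; 240 349 363; 241 349 362; 242 348 362; 243 348 362; 244 345 362; 245 347 361; 246 347 361; 247 347 361; 248 346 360; 249 346 360; 250 346 360; 251 346 359; 252 347 359; 253 347 359; 254 348 359; 255 349 359; 256 351 357; [[353.2732 250.3838]
 [353.9464 248.0332]
 [354.6292 245.6492]
 [355.3218 243.2312]
 [356.0243 240.7785]]
```

Sleeve and drum axes agree within about 1 mm by depth fit and silhouette. Lowering in steps while watching force.

Run:
```python
from h import *
D=np.array([.4521,-.2585])
env.movel([*D,.10],rate=.1);s=st()
f0=np.array(s["wrist_force"])
for z in(.096,.093,.090,.086,.08,.072,.064,.056,.050,.048):
    env.movel([*D,z],rate=.05);s=st()
    if np.linalg.norm(np.array(s["wrist_force"])-f0)>12: print("STOP");break
```

```text
t14.9 [ 0.4519 -0.2587  0.0998] w0.0382 F [-1.   0.6  0.4] M [-0.02 -0.02  0.  ]
 t15.1 [ 0.4522 -0.2586  0.0962] w0.0378 F [0.6 0.2 0.7] M [ 0.01  0.02 -0.  ]
 t15.4 [ 0.452  -0.2585  0.093 ] w0.0378 F [-0.3 -0.3 -1.2] M [-0.09  0.02  0.  ]
 t15.6 [ 0.452  -0.2584  0.0898] w0.0374 F [-0.2  0.8 -0.8] M [ 0.   -0.01 -0.04]
 t15.9 [ 0.4519 -0.2584  0.0857] w0.0381 F [ 0.8  0.4 -0.3] M [ 0.01 -0.01 -0.03]
 t16.1 [ 0.4518 -0.2583  0.0796] w0.0379 F [-0.3 -0.2 -0.5] M [ 0.05  0.03 -0.02]
 t16.4 [ 0.4518 -0.2584  0.0716] w0.0378 F [-0.6 -1.3 -1.2] M [ 0.05  0.02 -0.01]
 t16.8 [ 0.4518 -0.2584  0.0636] w0.0375 F [-0.3 -0.2 -0.7] M [0.06 0.01 0.  ]
 t17.1 [ 0.4518 -0.2584  0.0556] w0.0376 F [-0.1  0.4  0. ] M [-0.02  0.05  0.03]
 t17.3 [ 0.4519 -0.2584  0.0497] w0.0379 F [ 0.6 -0.6  0.4] M [0.   0.02 0.01]
 t17.6 [ 0.4521 -0.2584  0.048 ] w0.0379 F [-0.6 -0.3 -0.2] M [-0.03 -0.03 -0.  ]
```

Free entry. Release, rise, check.

Run:
```python
from h import *
D=np.array([.4519,-.2585])
effector.release();st("rel");env.pause(.2)
env.movel([*D,.16],rate=.2);env.movel([.40,-.08,.25],rate=.3);env.pause(.3);st()
ims=[]
for c in("scene","top"):
    im,d=viewer.read_camera(c);np.savez(c+"3.npz",im=im,d=d)
    u,v=w2px(c,[*D,.08])[0].astype(int);print(c,u,v)
    ims.append(cv2.resize(im[v-45:v+45,u-40:u+40],None,fx=5,fy=5,interpolation=cv2.INTER_CUBIC))
    for n in("sleeve_wide_mid","sleeve_narrow_mid","draw_knob"):
        for r in tip_of(c,n)[:4]: print(n,np.round(r["at"],4),round(r["score"],2))
    P=cloud(c,d);q=P[np.hypot(P[...,0]-D[0],P[...,1]-D[1])<.035]
    k=q[q[:,2]>.1];print("knob",k.mean(0).round(4),k[:,2].max())
    i=im.astype(int);m=(i[...,0]-i[...,2]>50)&(np.hypot(P[...,0]-D[0],P[...,1]-D[1])<.03)&(P[...,2]>.03);print("yellow z",np.percentile(P[m][:,2],[2,50,98]))
save("s3.png",np.hstack(ims))
```

```text
rel t18.5 [ 0.4521 -0.2585  0.048 ] w0.0916 F [-0.2 -0.3  0.3] M [ 0.01  0.01 -0.01]
 t20.5 [ 0.3998 -0.0808  0.2495] w0.0918 F [0.4 0.2 0.5] M [ 0.01 -0.01  0.03]
scene 350 259
sleeve_wide_mid [0.5402 0.3615 0.0267] 0.76
sleeve_wide_mid [ 0.4521 -0.2602  0.0553] 0.67
sleeve_wide_mid [0.3907 0.2944 0.0292] 0.39
sleeve_narrow_mid [0.6145 0.2164 0.0284] 0.72
draw_knob [ 0.4492 -0.256   0.1017] 0.45
knob [ 0.449  -0.2594  0.1062] 0.11027406644136595
yellow z [0.03260746 0.06283723 0.10821985]
top 377 221
sleeve_wide_mid [ 0.4492 -0.2608  0.0542] 0.64
sleeve_wide_mid [0.542  0.3595 0.0273] 0.49
sleeve_wide_mid [0.3846 0.2923 0.0237] 0.45
sleeve_narrow_mid [0.6184 0.2107 0.0354] 0.48
draw_knob [ 0.4517 -0.2579  0.0991] 0.41
knob [ 0.4522 -0.2561  0.1098] 0.11415713201901156
yellow z [0.06857187 0.07979765 0.08359817]
```

View pics/s3.png

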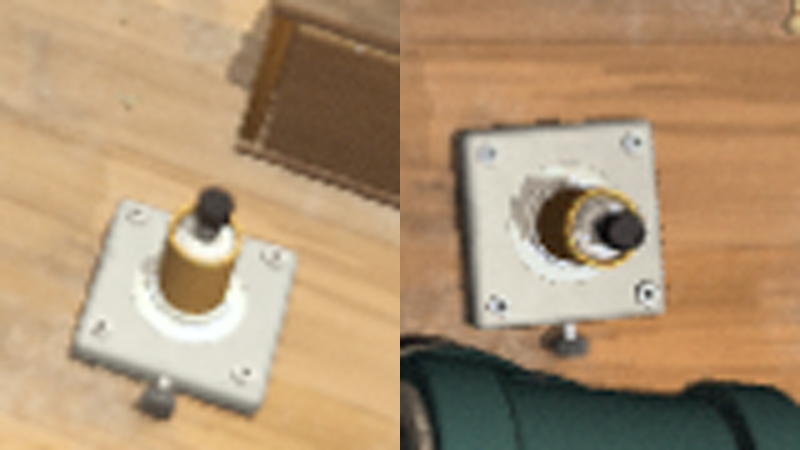

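The sleeve sits on the shoulder: its rim is at about 0.080, level with the mouth, and the knob is at rest. Now grip the knob and draw it.

Run:
```python
from h import *
D=np.array([.4517,-.2588])
env.movel([*D,.16],rate=.25);env.movel([*D,.0865],rate=.1);st()
effector.grasp(squeeze=50);env.pause(.3);s=st("grasp");p=np.array(s["ee_pos"])
z0=.0865
for dz in(.005,.010,.015,.020,.024,.026):
    env.movel([*D,z0+dz],rate=.03);st(dz)
env.pause(.5)
for _ in range(3): st("hold");env.pause(.1)
im,d=viewer.read_camera("scene");np.savez("s4.npz",im=im,d=d)
u,v=w2px("scene",[*D,.09])[0].astype(int)
save("s4.png",im,8,(u-35,v-35,u+35,v+35))
im2,d2=viewer.read_camera("top");save("t4.png",im2,1.5)
for n in("sleeve_wide_mid","sleeve_narrow_mid","draw_knob"):
    for r in tip_of("scene",n)[:4]: print(n,np.round(r["at"],4),round(r["score"],2))
print(w2px("scene",[[*D,z] for z in(.08,.09,.1,.106,.12)]),(u-35,v-35))
```

```text
t22.8 [ 0.452  -0.2591  0.087 ] w0.0919 F [0.4 0.7 0.4] M [-0.09 -0.07 -0.06]
grasp t24.2 [ 0.4517 -0.2589  0.0865] w0.0160 F [-0.4 -0.9 -0.4] M [-0.17  0.07  0.01]
0.005 t24.6 [ 0.4516 -0.2589  0.0914] w0.0163 F [ 1.4 -1.6 -6.1] M [-0.45 -0.24 -0.03]
0.01 t24.9 [ 0.4516 -0.2589  0.0966] w0.0158 F [ 1.4 -3.  -7.5] M [-0.64 -0.28 -0.03]
0.015 t25.2 [ 0.4516 -0.2589  0.1016] w0.0162 F [ 1.8 -2.3 -8.4] M [-0.65 -0.4   0.02]
0.02 t25.5 [ 0.4516 -0.2588  0.1065] w0.0157 F [  1.6  -3.1 -10.3] M [-0.81 -0.43 -0.04]
0.024 t25.8 [ 0.4516 -0.2588  0.1104] w0.0161 F [  2.5  -4.  -12. ] M [-0.89 -0.57  0.03]
0.026 t26.0 [ 0.4516 -0.2588  0.1123] w0.0161 F [  3.1  -4.9 -14.4] M [-0.98 -0.59 -0.  ]
hold t26.5 [ 0.4515 -0.2588  0.1123] w0.0161 F [  2.1  -4.4 -14.8] M [-0.97 -0.59  0.04]
hold t26.6 [ 0.4516 -0.2588  0.1123] w0.0163 F [  2.4  -4.1 -14.5] M [-0.98 -0.59  0.02]
hold t26.7 [ 0.4516 -0.2588  0.1123] w0.0162 F [  3.   -4.6 -14.8] M [-0.99 -0.67 -0.05]
sleeve_wide_mid [ 0.4508 -0.2655  0.0552] 0.59
sleeve_wide_mid [0.6196 0.2113 0.001 ] 0.37
sleeve_narrow_mid [0.6156 0.208  0.0302] 0.73
sleeve_narrow_mid [ 0.4504 -0.2584  0.1281] 0.73
draw_knob [ 0.4492 -0.2587  0.1243] 0.5
[[350.69476265 259.40729951]
 [351.33171206 257.1829962 ]
 [351.97746667 254.92805044]
 [352.36922242 253.56010934]
 [353.29613422 250.32365586]] (np.int64(316), np.int64(222))
```

View pics/s4.png

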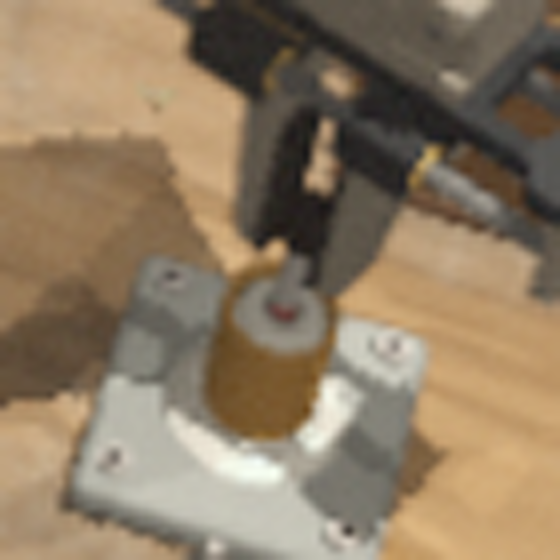

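```bash
python3 - <<'E'
from h import *
z=np.load("s4.npz");im=z["im"].astype(int)
for v in range(252,266): print(v,[ "%d/%d"%(im[v,u,0]-(im[v,u,1]+im[v,u,2])//2,im[v,u].mean()) for u in range(347,358)])
D=[.4517,-.2588]
# front surface of rod (towards camera) at mouth level and above
f=np.array([.4477,-.2591]);print(w2px("scene",[[*f,.08+h] for h in(0,.004,.008,.012,.04)]).round(2))
E
python3 -c "
from h import *
for _ in range(1): st('now')"
```

```text
252 ['36/94', '6/37', '36/88', '56/143', '47/104', '6/31', '8/33', '9/33', '6/34', '7/39', '12/74']
253 ['52/137', '43/106', '55/145', '58/166', '48/129', '14/61', '6/44', '8/32', '4/36', '11/60', '13/76']
254 ['58/141', '54/125', '58/126', '59/132', '37/109', '11/96', '12/98', '10/70', '6/44', '10/67', '14/83']
255 ['56/106', '54/100', '55/90', '51/91', '23/92', '11/104', '12/108', '8/76', '7/47', '12/72', '15/84']
256 ['51/86', '41/91', '38/91', '29/92', '14/98', '11/108', '10/102', '10/65', '8/46', '11/74', '15/82']
257 ['22/95', '16/116', '17/122', '13/106', '10/103', '12/110', '8/90', '5/52', '10/56', '12/80', '16/83']
258 ['12/119', '12/128', '10/115', '11/101', '11/105', '11/111', '11/114', '12/112', '19/90', '18/84', '14/82']
259 ['12/128', '11/124', '9/93', '9/95', '10/107', '10/109', '11/114', '11/125', '18/115', '30/86', '44/80']
260 ['11/128', '11/121', '17/84', '36/82', '30/98', '25/94', '15/96', '11/121', '13/127', '22/101', '44/82']
261 ['11/130', '11/128', '14/105', '28/78', '43/72', '35/71', '12/100', '11/123', '12/132', '19/106', '37/77']
262 ['13/127', '13/132', '12/126', '13/109', '15/96', '14/99', '12/121', '11/132', '13/132', '17/117', '35/88']
263 ['16/125', '12/134', '13/135', '13/128', '13/125', '13/126', '13/129', '12/135', '12/136', '20/109', '50/92']
264 ['30/111', '17/135', '13/139', '14/143', '13/142', '12/141', '12/142', '14/141', '16/130', '34/104', '56/102']
265 ['47/87', '38/102', '33/112', '22/128', '17/134', '19/132', '21/126', '25/123', '38/108', '52/90', '35/105']
[[350.36 260.64]
 [350.61 259.76]
 [350.86 258.87]
 [351.12 257.97]
 [352.95 251.57]]
now t27.1 [ 0.4516 -0.2588  0.1123] w0.0164 F [  2.9  -5.3 -14.1] M [-1.04 -0.59 -0.  ]
```

Red covers only rows 260–261 at the mouth (about one row, 4 mm, of the band above the rim). That agrees with 25.8 mm of TCP travel and a 14.5 N pull. Handing in.

```bash
python3 -c "
from h import *
st('before');print(workorder.finish_job());"
```

```text
before t27.1 [ 0.4516 -0.2588  0.1123] w0.0164 F [  2.9  -5.3 -14.1] M [-1.04 -0.59 -0.  ]
the job is handed in; nothing more can be done
None
```

The wide sleeve is on the drum, the narrow one stands in the tray, and I handed the job in with the arm still holding the knob at the red mark. It took about 27 s of the 72 s; no verdict is reported.

- **Narrow sleeve:** it stands upright in the tray. The last look put its middle at about (0.616, 0.208, 0.030). One earlier top-camera reading gave its height as 0.035 m, just over the 34 mm limit. I took that as the network's 4 mm error, because the scene-camera readings were 0.028–0.031 m and the picture shows the sleeve standing.
- **Wide sleeve:** it slid over the knob and drum without measurable force. After release its upper rim was at about 0.080 m, level with the drum's mouth, and its middle at about 0.055 m. In the last scene-camera reading it came out 6–7 mm to one side in y. I put that down to the gripper partly hiding it, since the picture shows it sitting square on the drum.
- **Draw rod:** the gripper rose 25.8 mm with the knob, and the pull held steady at about 14.5 N, as the spring should give. The red band shows about half out at the mouth, but only as one or two pixel rows, so that check is coarse.
- **Finger opening:** it read 16 mm on the 18 mm knob. I have no explanation for it, and there was no sign of slipping.

The green look-alikes and the other things on the bench were not touched.

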